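Set out the dosing station

ROBOT

A 7-joint arm with a two-finger parallel gripper is mounted at the origin on a cart in front of the work surface, level with it; the furniture and walls round the work are solid. World frame = base frame: x ahead of the robot, y to its left, z up, the work surface at z = 0. Lengths are in m, angles in rad, forces in N, time in s.
With the tool pointing down it reaches from about 0.425 to 0.975 m from the base axis. Payload 16.7 kg.
Tool frame: the origin (TCP) lies on the centre line of the jaws, within the pads' length; the fingertips stand 14 mm ahead of it and the grasp point (between the pads) lies 5 mm behind it; z points along the fingers, x is the direction in which the jaws open and shut, and the axes are right-handed (so a half turn about z gives the same grasp; the last joint's range is limited). The gripper opens to 85 mm and grips with 20 to 120 N. Pads are 22 mm wide; open, the fingers measure 114 mm over their backs; the gripper's body (76 mm by 85 mm) begins 54 mm behind the grasp point. The pads swing forward as they close: fully open they stand 13 mm farther back than shut.
Start: joints at [1.137, 0.426, 0.074, 1.606, -0.034, 1.111, -0.067], TCP at [0.189, -0.648, 0.218] pointing down, gripper open.
Joint ranges: [-2.85, 2.85], [-0.5, 2.14], [-1.23, 1.37], [0.21, 2.46], [-1.02, 4.16], [0.16, 2.05], [-2.73, 2.73]. Speed limits (rad/s): [1.89, 1.89, 2.39, 2.39, 3.01, 3.01, 3.01].

INTERFACE

Orientations are given as a unit quaternion [w, x, y, z].
In Python, from plant import bot gives the robot as it stands. The module is installed in compiled form; this text tells all that it offers.
- The arm moves only by the tool step_arm, never from a script. Its argument "motion" is a list of rows, each a list of 2 entries, a list of its own where there are three numbers: the shift along the tool's x, y, z as a fraction of full scale, then the turn, a rotation vector about the tool's x, y, z as a fraction of full scale. A call has 1 to 20 rows; each row shifts and turns the commanded pose from where the row before left it, along the tool's axes as they then stand; what a row does not reach is not made up. Full scale, the value 1, is 50 cm for a shift and 2 pi rad for a turn. A row lasts 1/8 s, in which the tool goes at most 62.5 mm and 10.7 degrees, less where a joint would pass 70% of its speed; a pose out of reach is approached as far as the arm can. A call with a number of a shift or a turn outside -1 to 1 is refused whole. A call with a gripper value outside its range is refused whole. "jaw" is the closure, from -1 (fully open) to 1 (shut), set as the call begins (left out, the last holds). The fingers move at their own pace and stop on an object; the grip force is fixed at half the most. Time passes only in rows, so rows that do not move let the fingers close. It gives the time, the measured TCP pose, the force and the opening at its end, in the units of the state.
- bot.get_state(): the state, without advancing time (a new reading comes with each control period).
- bot.capture(name): name is "scene" or "side" or "wrist"; returns the picture (480x640x3 uint8, red, green, blue); there is no depth.
- bot.camera_info(name): a dict with "fx", "fy", "cx", "cy" (pixels), "D" ([k1, k2, p1, p2, k3] as OpenCV has them; the pictures are not rectified), "position" and "orientation" of the camera in the world. Camera axes: x right, y down, z forward; pixel columns grow to the right and rows downward; lengths in m; the calibration is good to about 2 mm. A picture is of the moment at which its call begins: read the wrist's pose just before it. camera_info takes no time and is no camera call; for the wrist camera it gives the pose at the moment of the call.
- bot.close_job(): hands the job in, once; it reports no verdict.
The state is a dict: "time_s": time; "joint_pos": joint angles; "dq": joint speeds; "tau": joint torques, N m; "eef_pos": TCP position; "orientation": TCP orientation; "contact_force": force on the tool from outside, world axes, zero at the start; "wrist_torque": the same for the moment, N m; "gripper_width": opening from 0.0 (shut) to 1.0 (fully open).
Only numpy, scipy, OpenCV 4.12 (cv2) and the standard library are available. Lean on these libraries where they do the work, as an engineer would, in place of code of your own. Each camera call takes 0.05 s, during which the arm holds its last target. There are 200 camera calls.

TASK

Set out the dosing station: stand the vial, the small jar and the large jar upright in the middle of the plates whose round black footprints match their bases (smallest, middle and largest footprint), and lay the marker pen lengthwise between the ribs of its pen rest. Keep the vial and jars upright throughout and leave the beaker and the roll of tape where they are, and mind the shelf that hangs over the back of the worktop.

Things in the scene. Friction and masses are not known exactly. Their poses are not given: they have to be found in the camera images.
- vial_mid (a point): centre of the narrow brown glass screw vial with a blue cap, loose, standing upright, 23 mm across and 73 mm tall; this point is on its axis, half-way up (36 mm over its underside). Straight-sided up to 60 mm. z along its axis, up
- jar_small_mid (a point): centre of the small round white plastic jar with a red screw cap, loose, upright, 38 mm across and 82 mm tall; this point is on its axis, half-way up (41 mm over its underside). Straight-sided up to about 55 mm; the cap (top 16 mm) is 35 mm across. z along its axis, up
- jar_large_mid (a point): centre of the large round white plastic jar with a red screw cap, loose, upright, 52 mm across and 105 mm tall; this point is on its axis, half-way up (52 mm over its underside). Straight-sided up to about 75 mm; the cap (top 20 mm) is 47 mm across. z along its axis, up
- pen_mid (a point): centre of the white marker pen with a blue cap, loose, lying flat, 135 mm long along its own y, about 17 mm thick; this point is half-way along it, 8 mm over the surface
- pad_small: square aluminium plate, 92 x 92 x 6 mm, four screw heads at its corners, fixed to the worktop, with a round black footprint 30 mm across flush in its middle. Origin at the centre of its underside; its top is 6 mm higher. z up. The place of the vial
- pad_medium: square aluminium plate, 92 x 92 x 6 mm, four screw heads at its corners, fixed to the worktop, with a round black footprint 44 mm across flush in its middle. Origin at the centre of its underside; its top is 6 mm higher. z up. The place of the small jar
- pad_wide: square aluminium plate, 92 x 92 x 6 mm, four screw heads at its corners, fixed to the worktop, with a round black footprint 58 mm across flush in its middle. Origin at the centre of its underside; its top is 6 mm higher. z up. The place of the large jar
- pen_rest: pen rest fixed to the worktop: oblong aluminium plate 66 mm (its x) x 138 mm (its y) x 6 mm with a black strip down its middle and four grey ribs, 7 mm high, each 22 mm long along y, centred 47 mm either side of the middle; 34 mm free between the ribs of a pair, none in the middle 72 mm, so that fingers fit there. The pen lies along y on the plate's top, either way round. Origin at the centre of the underside
- beaker: clear empty beaker, 59 mm across, 64 mm tall, loose, a bystander; origin at the centre of its underside
- tape: roll of tan tape lying flat, 98 mm across, 25 mm high, loose, a bystander; origin at the centre of its underside
Not all that is in view belongs to the job. What is shaped like the part that bears vial_mid but orange or yellow is not meant.

How it is judged:
At the end, for the whole second after the job is handed in: Vial, small and large jar stand upright (0.1 rad) on the plates with the smallest, middle and largest footprint, axis within 12 mm of the plate's centre; the pen lies on its rest between the ribs, centred within 12 mm across and 15 mm along, parallel within 0.2 rad; all at rest (horizontal distance between vial_mid and pad_small below 0.012 m and angle between each of vial_mid, jar_small_mid, jar_large_mid's own z axis and vertical below 0.1 rad and z of vial_mid in the frame of pad_small between 0.0385 and 0.0465 m and horizontal distance between jar_small_mid and pad_medium below 0.012 m and z of jar_small_mid in the frame of pad_medium between 0.043 and 0.051 m and horizontal distance between jar_large_mid and pad_wide below 0.012 m and z of jar_large_mid in the frame of pad_wide between 0.0545 and 0.0625 m and x of pen_mid in the frame of pen_rest between -0.012 and 0.012 m and y of pen_mid in the frame of pen_rest between -0.015 and 0.015 m and z of pen_mid in the frame of pen_rest below 0.02 m and angle between the y axis of pen_mid and the y axis of pen_rest, either way round below 0.2 rad and linear speed of each of vial, jar_small, jar_large, pen below 0.02 m/s and angular speed of each of vial, jar_small, jar_large, pen below 0.3 rad/s); the robot touches nothing.
It fails at once if the vial is tipped over (angle between vial_mid's own z axis and vertical above 0.6 rad).
It fails at once if the small jar is tipped over (angle between jar_small_mid's own z axis and vertical above 0.6 rad).
It fails at once if the large jar is tipped over (angle between jar_large_mid's own z axis and vertical above 0.6 rad).
It fails at once if the beaker is moved by more than 25 mm (distance of beaker from where it was at the start of the episode above 0.025 m).
It fails at once if the roll of tape is moved by more than 25 mm (distance of tape from where it was at the start of the episode above 0.025 m).
It also fails if it takes over 104 s, if anything falls off the work surface, if the arm or the gripper's body presses on something with over 40 N, if the wrist force passes 120 N, or if a joint passes its speed limit or range.

## Working session

There is one attempt and no reset: what is moved stays moved. The work goes in short steps, Python scripts to look and compute and a tool call to move; the robot and the scene stay as the last step left them, time stands still between calls to the robot, and variables do not carry over. Pictures are saved under pics/ and viewed, about 12 in all and at most 16, crops included, and the job is handed in when it is done.

Besides the shell and the picture viewer there is one more tool, called by a JSON object that holds its "fn" and its "kwargs", one argument or row to a line. step_arm: Moves the arm, as the interface text tells. Shift numbers are shares of 50 cm and turn numbers shares of 2 pi rad, none past 1 either way. Its arguments: {"type":"object","properties":{"motion":{"type":"array"},"jaw":{"type":"number"}},"required":["motion"]}

```bash
mkdir -p pics; python3 - <<'E'
from plant import bot
import cv2
s=bot.get_state()
print(s)
for n in("scene","side","wrist"):
    im=bot.capture(n); cv2.imwrite(f"pics/{n}0.png",im[:,:,::-1]); print(n,bot.camera_info(n))
E
```

```text
{'time_s': 0.0, 'joint_pos': array([ 1.13751218,  0.42674976,  0.07382587,  1.60660762, -0.03406967,
        1.11080578, -0.06709702]), 'dq': array([-0.00124899, -0.00057861,  0.00038048,  0.0013489 , -0.00083628,
       -0.00032177,  0.00226487]), 'tau': array([-3.21816864e-03, -9.49838519e+01,  3.76021609e+00, -4.63517869e+01,
        1.93075027e-02,  1.02960216e-02, -3.07535117e-05]), 'eef_pos': array([ 0.18885039, -0.64759772,  0.21769776]), 'orientation': array([-3.46062800e-04,  7.99999105e-01, -6.00000834e-01, -5.57374952e-04]), 'contact_force': array([-0.02242042, -0.26016533,  0.31704273]), 'wrist_torque': array([-0.01788633,  0.037833  ,  0.02484107]), 'gripper_width': 0.9982630866747343}
scene {'fx': 496.9095856521745, 'fy': 496.9095856521745, 'cx': 318.32724974423706, 'cy': 239.521357365649, 'D': array([-0.09761656,  0.        ,  0.        ,  0.        ,  0.        ]), 'position': array([-0.1836634 , -0.39823016,  0.630484  ]), 'orientation': array([-0.38234863,  0.76166909, -0.46628777,  0.2371612 ])}
side {'fx': 466.2532650567326, 'fy': 466.2532650567326, 'cx': 315.5478894940257, 'cy': 249.8011153658248, 'D': array([-0.09402262,  0.        ,  0.        ,  0.        ,  0.        ]), 'position': array([0.1580882 , 0.57661518, 0.65978637]), 'orientation': array([ 0.11422948, -0.22174286,  0.87763604, -0.40931249])}
wrist {'fx': 405.22837424912944, 'fy': 405.22837424912944, 'cx': 317.6375151632814, 'cy': 237.19897419394897, 'D': array([-0.05805917,  0.        ,  0.        ,  0.        ,  0.        ]), 'position': array([ 0.2669072 , -0.62433948,  0.37387642]), 'orientation': array([ 0.12958678,  0.78936806, -0.5920762 , -0.09772974])}
```

View pics/scene0.png

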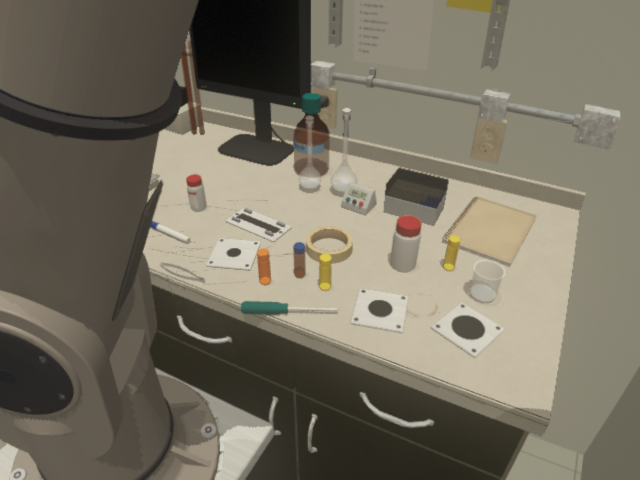

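View pics/side0.png

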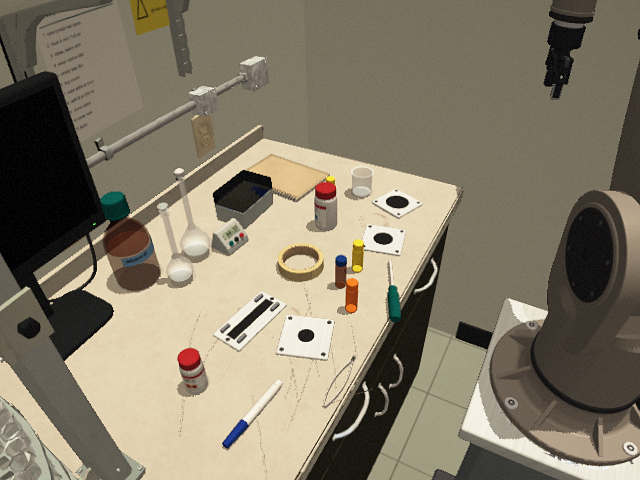

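The candidates, in scene pixels:
- **Vials:** brown with blue cap (299,260), orange (264,266), yellow (325,272) and yellow (453,253). Only the first is brown with a blue cap, so that is the vial.
- **Jars:** small (196,193), large (406,245).
- **Pen and rest:** pen (170,232), rest (258,222).
- **Plates:** small (235,253), medium (380,308), wide (468,327).

Next I'll measure them by colour mask in both views.

```bash
cat > h.py <<'E'
import numpy as np, cv2
from scipy.spatial.transform import Rotation as R
from plant import bot
def rot(q): return R.from_quat([q[1],q[2],q[3],q[0]])
def ray(ci,uv):
    K=np.array([[ci['fx'],0,ci['cx']],[0,ci['fy'],ci['cy']],[0,0,1]])
    p=cv2.undistortPoints(np.array([[uv]],float),K,np.array(ci['D']))[0,0]
    return np.array(ci['position']),rot(ci['orientation']).apply([p[0],p[1],1])
def plane(ci,uv,z):
    o,d=ray(ci,uv); return o+d*(z-o[2])/d[2]
def tri(ca,ua,cb,ub):
    o1,d1=ray(ca,ua);o2,d2=ray(cb,ub);d1/=np.linalg.norm(d1);d2/=np.linalg.norm(d2)
    t=np.linalg.lstsq(np.c_[d1,-d2],o2-o1,rcond=None)[0]
    a=o1+t[0]*d1;b=o2+t[1]*d2
    return (a+b)/2,np.linalg.norm(a-b)
def blobs(im,f,box,amin=25):
    x0,y0,x1,y1=box; hsv=cv2.cvtColor(im[y0:y1,x0:x1],cv2.COLOR_RGB2HSV).astype(int)
    m=f(hsv[...,0],hsv[...,1],hsv[...,2]).astype(np.uint8)
    n,_,st,c=cv2.connectedComponentsWithStats(m,connectivity=8)
    return m,[(int(st[i,4]),*np.round(c[i]+[x0,y0],1),tuple(int(v) for v in st[i,:4]+[x0,y0,0,0])) for i in range(1,n) if st[i,4]>=amin]
def plan(p,yaw=None):
    """tool-frame shift fractions (and turn) from the current pose to TCP p; yaw = wanted world angle of tool x mod pi"""
    s=bot.get_state(); r=rot(s['orientation'])
    d=r.inv().apply(np.array(p)-s['eef_pos'])
    x=r.as_matrix()[:,0]; y=np.arctan2(x[1],x[0])
    print('tcp',s['eef_pos'].round(4),'yaw',round(np.degrees(y),1),'t',s['time_s'],'shift mm',(d*1000).round(1),'frac',(d/.5).round(4))
red=lambda h,s,v:((h<8)|(h>170))&(s>140)&(v>60)
blue=lambda h,s,v:(h>100)&(h<130)&(s>110)
dark=lambda h,s,v:(v<75)
E
python3 - <<'E'
from h import *
ims={n:cv2.imread(f'pics/{n}0.png')[:,:,::-1].copy() for n in('scene','side')}
ci={n:bot.camera_info(n) for n in ims}
P={}
boxes={'small':((215,240,255,266),(285,318,327,356)),'medium':((362,296,400,322),(366,228,402,252)),'wide':((445,312,492,342),(382,193,412,212))}
for k,b in boxes.items():
    for n,bb in zip(ims,b):
        _,bl=blobs(ims[n],dark,bb); bl=max(bl); print(k,n,bl,plane(ci[n],bl[1:3],.006).round(4))
for k,f,b in (('vialcap',blue,((288,238,310,254),(330,250,352,268))),('sjar',red,((180,170,210,190),(170,342,210,365))),('ljar',red,((390,210,425,238),(310,180,340,202))),('pencap',blue,((140,215,165,240),(215,415,255,450)))):
    u=[]
    for n,bb in zip(ims,b):
        _,bl=blobs(ims[n],f,bb,10); bl=max(bl); u.append(bl[1:3]); print(k,n,bl)
    print(k,tri(ci['scene'],u[0],ci['side'],u[1]))
for n,bb in (('scene',(225,200,295,240)),('side',(212,290,288,350))):
    print('rest',n,blobs(ims[n],dark,bb,10)[1])
for n,bb in zip(ims,((460,255,510,305),(345,160,380,200))): pass
a=cv2.resize(ims['scene'][140:300,130:370],(720,480),interpolation=3)
b=cv2.resize(ims['side'][250:450,170:370],(600,600),interpolation=3)
cv2.imwrite('pics/a.png',a[:,:,::-1]);cv2.imwrite('pics/b.png',b[:,:,::-1])
E
```

```text
Traceback (most recent call last):
ValueError: max() iterable argument is empty
```

```bash
sed -i 's/(v<75)/(v<100)/' h.py; cat > m.py <<'E'
from h import *
ims={n:cv2.imread(f'pics/{n}0.png')[:,:,::-1].copy() for n in('scene','side')}
ci={n:bot.camera_info(n) for n in ims}
a=cv2.resize(ims['scene'][140:300,130:370],(720,480),interpolation=3)
b=cv2.resize(ims['side'][250:450,170:370],(600,600),interpolation=3)
cv2.imwrite('pics/a.png',a[:,:,::-1]);cv2.imwrite('pics/b.png',b[:,:,::-1])
boxes={'small':((222,242,250,264),(290,322,322,352)),'medium':((362,296,400,322),(366,228,402,252)),'wide':((447,312,490,342),(382,193,412,212))}
for k,b in boxes.items():
    for n,bb in zip(ims,b):
        _,bl=blobs(ims[n],dark,bb)
        for q in bl: print(k,n,q,plane(ci[n],q[1:3],.006).round(4))
for k,f,b in (('vialcap',blue,((288,238,310,254),(330,250,352,268))),('sjar',red,((180,170,210,190),(170,342,210,365))),('ljar',red,((390,210,425,238),(310,180,340,202))),('pencap',blue,((140,215,165,240),(215,415,255,450)))):
    u=[]
    for n,bb in zip(ims,b):
        _,bl=blobs(ims[n],f,bb,10); print(k,n,bl); bl and u.append(max(bl)[1:3])
    if len(u)==2: print(k,tri(ci['scene'],u[0],ci['side'],u[1]))
for n,bb in (('scene',(225,200,295,240)),('side',(212,290,288,350))):
    print('rest',n,blobs(ims[n],dark,bb,10)[1])
E
python3 m.py
```

```text
small scene (74, np.float64(233.4), np.float64(252.0), (227, 249, 13, 7)) [0.4517 0.1159 0.006 ]
small side (160, np.float64(305.6), np.float64(335.1), (298, 329, 16, 13)) [0.4487 0.1125 0.006 ]
medium scene (271, np.float64(379.7), np.float64(307.9), (369, 301, 23, 15)) [ 0.4368 -0.2096  0.006 ]
medium side (167, np.float64(382.8), np.float64(238.2), (374, 233, 19, 12)) [ 0.4342 -0.213   0.006 ]
wide scene (555, np.float64(467.8), np.float64(327.1), (452, 316, 32, 23)) [ 0.4614 -0.3634  0.006 ]
wide side (212, np.float64(396.8), np.float64(201.6), (386, 196, 23, 12)) [ 0.4598 -0.3663  0.006 ]
vialcap scene []
vialcap side [(102, np.float64(340.5), np.float64(260.5), (336, 255, 11, 12))]
sjar scene [(111, np.float64(193.1), np.float64(179.7), (187, 175, 13, 11))]
sjar side [(318, np.float64(188.8), np.float64(356.9), (178, 348, 22, 17))]
sjar (array([0.55422169, 0.28839572, 0.07885081]), np.float64(0.0002681948457656802))
ljar scene [(271, np.float64(408.9), np.float64(223.1), (398, 216, 23, 16))]
ljar side [(308, np.float64(325.2), np.float64(190.3), (315, 182, 21, 18))]
ljar (array([ 0.57749642, -0.2043809 ,  0.09922339]), np.float64(0.005408174310574078))
pencap scene [(20, np.float64(153.4), np.float64(224.3), (151, 222, 6, 6))]
pencap side [(272, np.float64(235.1), np.float64(433.2), (222, 420, 27, 28))]
pencap (array([0.448222  , 0.32980761, 0.0078393 ]), np.float64(0.003327881939731194))
rest scene [(188, np.float64(258.8), np.float64(223.0), (238, 214, 41, 19))]
rest side [(17, np.float64(258.4), np.float64(298.6), (255, 295, 8, 7)), (435, np.float64(249.2), np.float64(318.6), (227, 299, 46, 40)), (16, np.float64(274.5), np.float64(307.6), (271, 304, 8, 7)), (15, np.float64(224.8), np.float64(328.9), (221, 325, 9, 8)), (17, np.float64(241.2), np.float64(339.0), (237, 335, 9, 8))]
```

View pics/b.png

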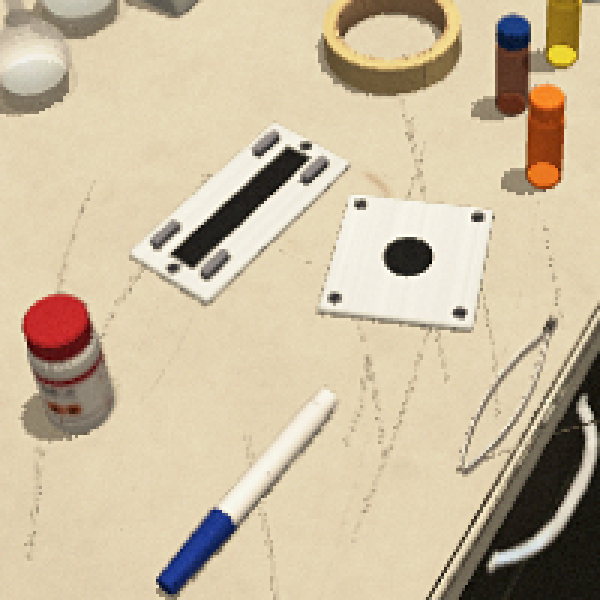

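The crop shows the brown vial's blue cap at side (341,261), with the orange vial next to it at (352,295). The pen runs from side (227,444) to (278,382). The rest's strip and ribs are clear. Next: vial, pen, rest and neighbours.

```bash
python3 - <<'E'
from h import *
ims={n:cv2.imread(f'pics/{n}0.png')[:,:,::-1].copy() for n in('scene','side')}
ci={n:bot.camera_info(n) for n in ims}
A,B=ci['scene'],ci['side']
def mask(n,f,bb): 
    m,bl=blobs(ims[n],f,bb,10); return bl
print('cap scene',mask('scene',lambda h,s,v:(h>100)&(h<140)&(s>80),(285,236,312,258)))
br=[]
for n,bb in (('scene',(285,236,312,285)),('side',(330,250,349,292))):
    print(n,mask(n,lambda h,s,v:((h<12)|(h>100))&(v<140)&(s>60),bb))
for k,a,b,in (('vial captop',(299.3,245),(340.8,258)),('vial base',(299,275),(341,285)),('orange',(264,252),(352,282)),('orange base',(264.5,281),(351,309)),('yellow',(325.5,257),(358.5,243)),('yellow2',(454,239),(330,179)),('beaker',(484,292),(362,190)),('tape',(329,243),(300,260)),('sjar base',(197.5,206),(192,389)),('ljar base',(404.5,265),(326,224))):
    t=tri(A,a,B,b); print(k,t[0].round(4),round(t[1],4))
off=np.array([.001,.0017,0])
print('pen ends',[(plane(B,u,.009)+off).round(4) for u in ((226.5,443),(278.5,383.5))])
# rest screws & strip in side
for u in ((258.4,298.6),(274.5,307.6),(224.8,328.9),(241.2,339.0)): print('rib',(plane(B,u,.010)+off).round(4))
print('strip',(plane(B,(249.2,318.6),.006)+off).round(4),(plane(A,(258.8,223),.006)-off).round(4))
E
```

```text
cap scene [(47, np.float64(298.9), np.float64(245.6), (294, 243, 10, 6))]
scene [(58, np.float64(298.7), np.float64(245.9), (294, 243, 10, 7)), (41, np.float64(299.2), np.float64(273.0), (295, 270, 9, 7))]
side [(334, np.float64(340.6), np.float64(271.5), (335, 255, 14, 35))]
vial captop [ 0.4543 -0.0372  0.0744] 0.002
vial base [ 0.452  -0.0365  0.0033] 0.0012
orange [0.4077 0.0111 0.0726] 0.0029
orange base [0.4059 0.0135 0.0034] 0.0018
yellow [ 0.4442 -0.0958  0.0739] 0.0032
yellow2 [ 0.6083 -0.2888  0.0726] 0.0013
beaker [ 0.5575 -0.3696  0.0107] 0.0018
tape [ 0.5554 -0.0508  0.0171] 0.0003
sjar base [0.562 0.297 0.   ] 0.0037
ljar base [ 0.577  -0.208   0.0011] 0.0015
pen ends [array([0.4489, 0.352 , 0.009 ]), array([0.4366, 0.2261, 0.009 ])]
rib [0.5746 0.0809 0.01  ]
rib [0.5338 0.0863 0.01  ]
rib [0.5856 0.1743 0.01  ]
rib [0.5451 0.1793 0.01  ]
strip [0.5629 0.1295 0.006 ] [0.563 0.124 0.006]
```

```bash
python3 - <<'E'
from h import *
A,B=bot.camera_info('scene'),bot.camera_info('side')
for k,a,b in (('bracket bottom',(492,66),(185,73)),('bar end',(597,122),(254,70)),('paper corner',(425,68),(134,107)),('monitor tr',(308,106),(77,72))):
    t=tri(A,a,B,b);print(k,t[0].round(3),t[1].round(3))
E
```

```text
bracket bottom [ 0.979 -0.246  0.295] 0.006
bar end [ 0.956 -0.492  0.226] 0.0
paper corner [ 0.998 -0.089  0.263] 0.0
monitor tr [0.803 0.115 0.321] 0.236
```

{"fn": "step_arm", "kwargs": {
  "motion": [
    [[0,0,0],[0,0,-0.0256]],
    [[0,0,0],[0,0,-0.0256]],
    [[0,0,0],[0,0,-0.0256]],
    [[0,0,0],[0,0,-0.0256]],
    [[0,0,0],[0,0,-0.0256]],
    [[0,0,0],[0,0,-0.0256]],
    [[0,0,0],[0,0,-0.0256]],
    [[0,0,0],[0,0,-0.0256]]
  ],
  "jaw": -1
}}

```text
time_s: 1.15
eef_pos: [0.1889, -0.6478, 0.2181]
orientation: [-0.0, 1.0, 0.003, -0.0]
contact_force: [-0.9, -0.4, -0.6]
gripper_width: 1.001
```

{"fn": "step_arm", "kwargs": {
  "motion": [
    [[0.065,-0.074,0],[0,0,0]],
    [[0.065,-0.074,0],[0,0,0]],
    [[0.065,-0.074,0],[0,0,0]],
    [[0.065,-0.074,0],[0,0,0]],
    [[0.065,-0.074,0],[0,0,0]],
    [[0.065,-0.074,0],[0,0,0]],
    [[0.065,-0.074,0],[0,0,0]],
    [[0.065,-0.074,0],[0,0,0]],
    [[0.065,-0.074,0],[0,0,0]],
    [[0.065,-0.074,0],[0,0,0]],
    [[0.065,-0.074,0],[0,0,0]],
    [[0.065,-0.074,0],[0,0,0]],
    [[0,0,0],[0,0,0]],
    [[0,0,0],[0,0,0]]
  ]
}}

```text
time_s: 2.9
eef_pos: [0.5787, -0.2044, 0.2181]
orientation: [0.0, 1.0, -0.0, -0.0]
contact_force: [-0.1, -1.0, -0.3]
gripper_width: 0.996
```

```bash
python3 - <<'E'
from h import *
plan((.577,-.206,.055))
c=bot.camera_info('wrist'); im=bot.capture('wrist'); cv2.imwrite('pics/w1.png',im[:,:,::-1])
print(c['position'],c['orientation'])
for b in blobs(im,red,(0,0,640,480),300)[1]: print(b,plane(c,b[1:3],.105))
E
```

```text
tcp [ 0.5787 -0.2044  0.2181] yaw -0.0 t 2.9 shift mm [ -1.6   1.6 163.1] frac [-0.0032  0.0033  0.3261]
[ 0.57787875 -0.12160852  0.37406772] [ 1.62105139e-01  9.86773213e-01 -6.35305762e-05 -7.38472413e-04]
(3442, np.float64(315.2), np.float64(222.4), (283, 189, 65, 67)) [ 0.57577534 -0.20165012  0.105     ]
```

View pics/w1.png

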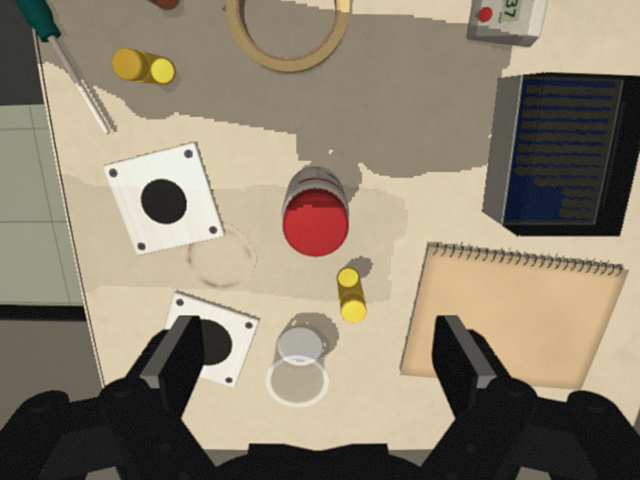

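The wrist view shows the red jar cap at (315,222), the medium footprint at (163,201), the wide one at about (212,342) and the yellow decoy vial below the jar at (350,290). The jar position agrees with the outside cameras to about 2 mm, so I'm going down.

{"fn": "step_arm", "kwargs": {
  "motion": [
    [[-0.005,-0.002,0.04],[0,0,0]],
    [[0,0,0.06],[0,0,0]],
    [[0,0,0.06],[0,0,0]],
    [[0,0,0.06],[0,0,0]],
    [[0,0,0.06],[0,0,0]],
    [[0,0,0.042],[0,0,0]],
    [[0,0,0],[0,0,0]],
    [[0,0,0],[0,0,0]]
  ]
}}

```text
time_s: 3.95
eef_pos: [0.5771, -0.2035, 0.0584]
orientation: [0.0, 1.0, -0.0, 0.001]
contact_force: [0.7, 0.4, 0.7]
gripper_width: 0.998
```

{"fn": "step_arm", "kwargs": {
  "motion": [
    [[0,0,0],[0,0,0]],
    [[0,0,0],[0,0,0]],
    [[0,0,0],[0,0,0]],
    [[0,0,0],[0,0,0]],
    [[0,0,0],[0,0,0]],
    [[0,0,0],[0,0,0]]
  ],
  "jaw": 1
}}

```text
time_s: 4.7
eef_pos: [0.5768, -0.2033, 0.0587]
orientation: [0.0, 1.0, -0.0, 0.0]
contact_force: [-5.7, -0.0, 15.6]
gripper_width: 0.553
```

```bash
python3 - <<'E'
from h import *
im=cv2.imread('pics/w1.png')[:,:,::-1].copy()
c=bot.camera_info('wrist'); c['position']=np.array([0.57787875,-0.12160852,0.37406772]); c['orientation']=[1.62105139e-01,9.86773213e-01,-6.35305762e-05,-7.38472413e-04]
for bb in ((130,165,198,235),):
    b=max(blobs(im,dark,bb)[1]); print(b,plane(c,b[1:3],.006))
print('wide ~',plane(c,(212,342),.006)); s=bot.get_state(); print(s['eef_pos'],s['gripper_width'],s['contact_force'])
E
```

```text
(1546, np.float64(163.4), np.float64(201.1), (141, 180, 45, 44)) [ 0.43241856 -0.21011646  0.006     ]
wide ~ [ 0.46527393 -0.36317091  0.006     ]
[ 0.57682703 -0.20325147  0.05874688] 0.55331542874258 [-5.69488234 -0.0210719  15.55268131]
```

{"fn": "step_arm", "kwargs": {
  "motion": [
    [[0,0,-0.02],[0,0,0]],
    [[0,0,-0.06],[0,0,0]],
    [[0,0,-0.06],[0,0,0]],
    [[0,0,-0.06],[0,0,0]],
    [[-0.029,0.04,0],[0,0,0]],
    [[-0.058,0.081,0],[0,0,0]],
    [[-0.058,0.081,0],[0,0,0]],
    [[-0.058,0.081,0],[0,0,0]],
    [[-0.029,0.04,0],[0,0,0]],
    [[0,0,0],[0,0,0]],
    [[0,0,0],[0,0,0]]
  ]
}}

```text
time_s: 6.08
eef_pos: [0.461, -0.3639, 0.1577]
orientation: [-0.0, 1.0, 0.0, 0.0]
contact_force: [0.6, 0.0, -2.4]
gripper_width: 0.549
```

```bash
python3 - <<'E'
from h import *
plan((.4606,-.3648,.0655)); s=bot.get_state(); print(s['gripper_width'],s['contact_force'],s['joint_pos'].round(2))
im=np.vstack([bot.capture('side')[100:340,250:570],bot.capture('wrist')[::2,::2]]); cv2.imwrite('pics/l1.png',im[:,:,::-1])
E
```

```text
tcp [ 0.461  -0.3639  0.1577] yaw 0.0 t 6.075 shift mm [-0.5  0.9 92.2] frac [-0.001   0.0019  0.1844]
0.5485707904913523 [ 0.56811995  0.01965804 -2.35574768] [ 0.86  0.37 -0.37  1.85  0.16  0.95  0.42]
```

View pics/l1.png

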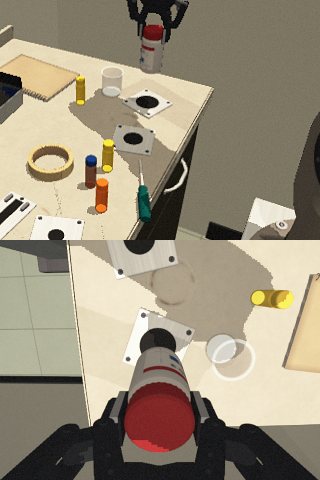

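The jar is held upright above the wide plate, and the beaker sits clear to its right. I'll lower it.

{"fn": "step_arm", "kwargs": {
  "motion": [
    [[0,0.002,0.03],[0,0,0]],
    [[0,0,0.06],[0,0,0]],
    [[0,0,0.05],[0,0,0]],
    [[0,0,0.03],[0,0,0]],
    [[0,0,0.012],[0,0,0]],
    [[0,0,0.003],[0,0,0]],
    [[0,0,0],[0,0,0]],
    [[0,0,0],[0,0,0]]
  ]
}}

```text
time_s: 7.18
eef_pos: [0.4608, -0.3658, 0.0655]
orientation: [0.0, 1.0, -0.0, 0.0]
contact_force: [-0.3, -0.4, -2.7]
gripper_width: 0.546
```

{"fn": "step_arm", "kwargs": {
  "motion": [
    [[0,0,0],[0,0,0]],
    [[0,0,0],[0,0,0]],
    [[0,0,0],[0,0,0]],
    [[0,0,0],[0,0,0]]
  ],
  "jaw": -0.4
}}

```text
time_s: 7.68
eef_pos: [0.4606, -0.3656, 0.065]
orientation: [0.0, 1.0, -0.0, 0.0]
contact_force: [-0.9, -0.6, -0.1]
gripper_width: 0.698
```

{"fn": "step_arm", "kwargs": {
  "motion": [
    [[0,0,-0.02],[0,0,0]],
    [[0,0,-0.06],[0,0,0]],
    [[0,0,-0.08],[0,0,0]],
    [[0,0,-0.08],[0,0,0]],
    [[0,0,-0.05],[0,0,0]],
    [[0,-0.04,-0.01],[0,0,0]],
    [[-0.003,-0.08,0],[0,0,0]],
    [[-0.003,-0.08,0],[0,0,0]],
    [[-0.003,-0.08,0],[0,0,0]],
    [[-0.003,-0.08,0],[0,0,0]],
    [[-0.003,-0.08,0],[0,0,0]],
    [[0,-0.08,0],[0,0,0]],
    [[0,-0.08,0],[0,0,0]],
    [[0,-0.057,0],[0,0,0]],
    [[0,0,0],[0,0,0]],
    [[0,0,0],[0,0,0]]
  ]
}}

```text
time_s: 9.68
eef_pos: [0.4525, -0.0371, 0.2146]
orientation: [0.0, 1.0, 0.0, -0.0]
contact_force: [-1.2, -1.4, -0.2]
gripper_width: 0.695
```

```bash
python3 - <<'E'
from h import *
plan((.453,-.037,.035))
c=bot.camera_info('wrist'); im=bot.capture('wrist'); cv2.imwrite('pics/w2.png',im[:,:,::-1])
for b in blobs(im,blue,(0,0,640,480),150)[1]: print('cap',b,plane(c,b[1:3],.073))
for b in blobs(im,lambda h,s,v:(h<35)&(s>150)&(v>90),(0,0,640,400),150)[1]: print('or/yel',b,plane(c,b[1:3],.073))
im=bot.capture('scene')[200:360,220:520]; cv2.imwrite('pics/s2.png',cv2.resize(im,(600,320))[:,:,::-1])
E
```

```text
tcp [ 0.4525 -0.0371  0.2146] yaw 0.0 t 9.675 shift mm [ 6.000e-01 -1.000e-01  1.796e+02] frac [ 1.200e-03 -3.000e-04  3.592e-01]
cap (604, np.float64(319.5), np.float64(211.6), (307, 198, 26, 28)) [ 0.45266918 -0.03435752  0.073     ]
cap (838, np.float64(621.6), np.float64(364.9), (603, 345, 37, 34)) [ 0.72756093 -0.17730743  0.073     ]
or/yel (983, np.float64(258.6), np.float64(144.3), (240, 127, 38, 36)) [0.40860684 0.01595934 0.073     ]
or/yel (185, np.float64(319.1), np.float64(190.8), (310, 184, 20, 15)) [ 0.45234911 -0.01829289  0.073     ]
or/yel (1130, np.float64(308.6), np.float64(269.8), (296, 243, 25, 53)) [ 0.44404607 -0.08230501  0.073     ]
```

View pics/w2.png

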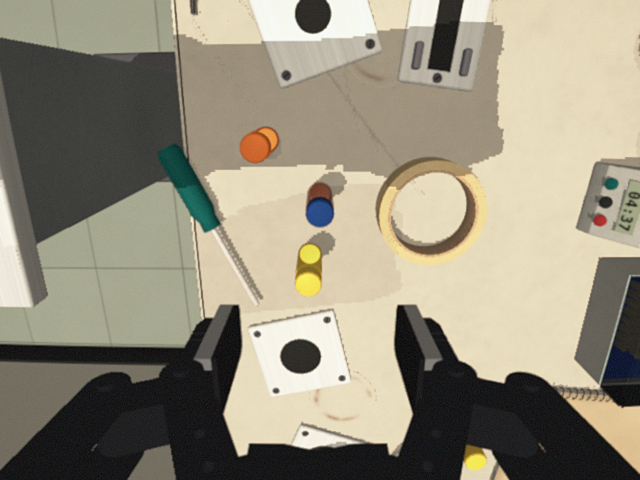

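Wrist view: blue cap on brown glass at (319,212), orange decoy at (258,144), yellow decoy at (309,270), tape at (432,210). The brown, blue-capped one is the target, and the fingers fit at this partial opening.

{"fn": "step_arm", "kwargs": {
  "motion": [
    [[0.001,-0.003,0.04],[0,0,0]],
    [[0,0,0.07],[0,0,0]],
    [[0,0,0.07],[0,0,0]],
    [[0,0,0.07],[0,0,0]],
    [[0,0,0.06],[0,0,0]],
    [[0,0,0.05],[0,0,0]],
    [[0,0,0],[0,0,0]],
    [[0,0,0],[0,0,0]]
  ]
}}

```text
time_s: 10.78
eef_pos: [0.454, -0.0358, 0.0356]
orientation: [-0.0, 1.0, -0.0, 0.0]
contact_force: [-0.4, 0.5, -0.5]
gripper_width: 0.7
```

{"fn": "step_arm", "kwargs": {
  "motion": [
    [[0,0,0],[0,0,0]],
    [[0,0,0],[0,0,0]],
    [[0,0,0],[0,0,0]],
    [[0,0,0],[0,0,0]],
    [[0,0,0],[0,0,0]],
    [[0,0,0],[0,0,0]]
  ],
  "jaw": 1
}}

```text
time_s: 11.52
eef_pos: [0.4542, -0.0357, 0.0358]
orientation: [0.0, 1.0, -0.0, 0.001]
contact_force: [-2.6, -0.4, 13.3]
gripper_width: 0.241
```

```bash
python3 - <<'E'
from h import *
im=cv2.imread('pics/w2.png')[:,:,::-1].copy()
c=bot.camera_info('wrist'); s=bot.get_state(); c['position']=c['position']+np.array([.4525,-.0371,.2146])-s['eef_pos']
for bb in ((275,330,325,380),(290,0,340,35)):
    b=max(blobs(im,dark,bb)[1]); print(b,plane(c,b[1:3],.006))
plan((.450,.1140,s['eef_pos'][2]+.006)); print(s['gripper_width'])
E
```

```text
(1042, np.float64(300.1), np.float64(356.0), (281, 340, 40, 33)) [ 0.43283763 -0.21054883  0.006     ]
(972, np.float64(312.6), np.float64(14.9), (296, 0, 35, 33)) [0.44752924 0.11333065 0.006     ]
tcp [ 0.4542 -0.0357  0.0358] yaw -0.0 t 11.525 shift mm [  -4.2 -149.7   -6.1] frac [-0.0085 -0.2994 -0.0122]
0.24075033669064372
```

{"fn": "step_arm", "kwargs": {
  "motion": [
    [[0,0,-0.02],[0,0,0]],
    [[0,0,-0.06],[0,0,0]],
    [[0,0,-0.06],[0,0,0]],
    [[0,0,-0.06],[0,0,0]],
    [[-0.002,-0.04,0],[0,0,0]],
    [[-0.003,-0.08,0],[0,0,0]],
    [[-0.003,-0.08,0],[0,0,0]],
    [[-0.002,-0.069,0],[0,0,0]],
    [[0,-0.03,0],[0,0,0]],
    [[0,0,0.05],[0,0,0]],
    [[0,0,0.06],[0,0,0]],
    [[0,0,0.04],[0,0,0]],
    [[0,0,0.02],[0,0,0]],
    [[0,0,0.01],[0,0,0]],
    [[0,0,0],[0,0,0]],
    [[0,0,0],[0,0,0]]
  ]
}}

```text
time_s: 13.52
eef_pos: [0.4491, 0.114, 0.0456]
orientation: [-0.0, 1.0, -0.0, 0.0]
contact_force: [0.3, 0.0, 0.3]
gripper_width: 0.245
```

```bash
python3 - <<'E'
from h import *
plan((.449,.1137,.0418)); s=bot.get_state(); print(s['contact_force'],s['gripper_width'])
im=np.vstack([cv2.resize(bot.capture('side')[240:360,240:400],(640,480)),]); cv2.imwrite('pics/v1.png',im[:,:,::-1])
E
```

```text
tcp [0.4491 0.114  0.0456] yaw -0.0 t 13.525 shift mm [-0.1  0.3  3.8] frac [-0.0002  0.0006  0.0075]
[0.3198394  0.01984636 0.28502175] 0.24494540725910216
```

View pics/v1.png

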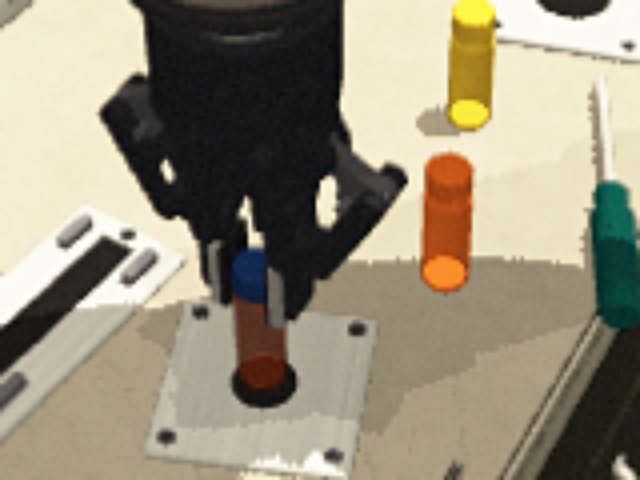

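The vial hangs upright over its footprint at about (262,380) in the crop. I'll lower it the last 4 mm and let go.

{"fn": "step_arm", "kwargs": {
  "motion": [
    [[0,0,0.005],[0,0,0]],
    [[0,0,0.002],[0,0,0]],
    [[0,0,0],[0,0,0]],
    [[0,0,0],[0,0,0]]
  ]
}}

```text
time_s: 14.08
eef_pos: [0.4489, 0.1141, 0.0418]
orientation: [0.0, 1.0, -0.0, 0.0]
contact_force: [-2.5, -1.4, 12.2]
gripper_width: 0.244
```

{"fn": "step_arm", "kwargs": {
  "motion": [
    [[0,0,0],[0,0,0]],
    [[0,0,0],[0,0,0]],
    [[0,0,0],[0,0,0]],
    [[0,0,0],[0,0,0]]
  ],
  "jaw": -0.4
}}

```text
time_s: 14.58
eef_pos: [0.4486, 0.114, 0.0414]
orientation: [-0.0, 1.0, -0.0, -0.0]
contact_force: [-0.3, 0.2, 0.1]
gripper_width: 0.698
```

{"fn": "step_arm", "kwargs": {
  "motion": [
    [[0,0,-0.02],[0,0,0]],
    [[0,0,-0.06],[0,0,0]],
    [[0,0,-0.08],[0,0,0]],
    [[0,0,-0.08],[0,0,0]],
    [[0,0,-0.06],[0,0,0]],
    [[0.024,-0.04,-0.02],[0,0,0]],
    [[0.048,-0.08,0],[0,0,0]],
    [[0.048,-0.08,0],[0,0,0]],
    [[0.048,-0.08,0],[0,0,0]],
    [[0.048,-0.07,0],[0,0,0]],
    [[0,0,0],[0,0,0]],
    [[0,0,0],[0,0,0]]
  ]
}}

```text
time_s: 16.08
eef_pos: [0.5563, 0.2886, 0.2016]
orientation: [0.0, 1.0, 0.0, -0.0]
contact_force: [-0.7, -0.1, -0.5]
gripper_width: 0.696
```

```bash
python3 - <<'E'
from h import *
plan((.557,.290,.040))
c=bot.camera_info('wrist'); im=bot.capture('wrist'); cv2.imwrite('pics/w3.png',im[:,:,::-1])
for b in blobs(im,red,(0,0,640,480),200)[1]: print('cap',b,plane(c,b[1:3],.082))
for b in blobs(im,blue,(0,0,640,480),100)[1]: print('blue',b,plane(c,b[1:3],.073),plane(c,b[1:3],.009))
E
```

```text
tcp [0.5563 0.2886 0.2016] yaw 0.0 t 16.075 shift mm [  0.8  -1.4 161.6] frac [ 0.0016 -0.0028  0.3232]
cap (1760, np.float64(316.4), np.float64(218.9), (293, 195, 47, 48)) [0.55414025 0.29190283 0.082     ]
blue (796, np.float64(188.9), np.float64(149.9), (181, 122, 17, 54)) [0.46528626 0.33940029 0.073     ] [0.44503419 0.33221495 0.009     ]
```

View pics/w3.png

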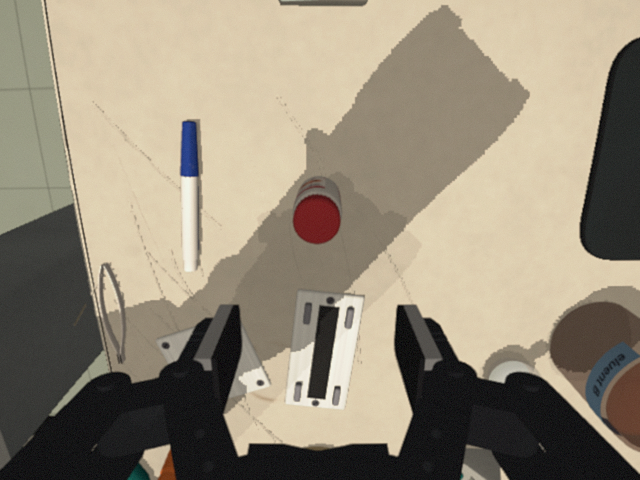

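The cap is at (316,219), the pen runs from (190,121) to (190,271), and the rest's end screws are at (330,299) and (316,403).

```bash
python3 - <<'E'
from h import *
c=bot.camera_info('wrist')
im=cv2.imread('pics/w3.png')[:,:,::-1].copy()
m,_=blobs(im,lambda h,s,v:((h>100)&(h<130)&(s>110))|((s<45)&(v>185)),(165,105,215,290)); n,l,st,ce=cv2.connectedComponentsWithStats(m)
m,_=blobs(im,lambda h,s,v:((h>100)&(h<130)&(s>110))|((s<38)&(v>190)),(165,105,215,290))
pts=np.argwhere(m)[:,::-1]+[165,105]; print('pen px',pts.min(0),pts.max(0),len(pts))
e=[plane(c,u,.009) for u in ((190.5,120.5),(190,271.5))]; print('pen',e,(e[0]+e[1])/2,np.degrees(np.arctan2(*(e[0]-e[1])[1::-1])),np.linalg.norm(e[0]-e[1]))
e=[plane(c,u,.006) for u in ((330,299.5),(316,403.5))]; print('rest',e,(e[0]+e[1])/2,np.degrees(np.arctan2(*(e[0]-e[1])[1::-1])))
e=[plane(c,u,.013) for u in ((308,313),(350,318),(298,391),(336,395))]; print('ribs',np.mean(e,0),e)
E
```

```text
pen px [181 122] [197 271] 1810
pen [array([0.4488541 , 0.35605717, 0.009     ]), array([0.43489252, 0.21897103, 0.009     ])] [0.44187331 0.2875141  0.009     ] 84.18474658766108 0.13779525948510735
rest [array([0.56699414, 0.18832513, 0.006     ]), array([0.5531705 , 0.06304418, 0.006     ])] [0.56008232 0.12568465 0.006     ] 83.70339314439258
ribs [0.560175   0.12878714 0.013     ] [array([0.54576706, 0.17748106, 0.013     ]), array([0.58627054, 0.17197456, 0.013     ]), array([0.53452215, 0.08542676, 0.013     ]), array([0.57414026, 0.08026618, 0.013     ])]
```

{"fn": "step_arm", "kwargs": {
  "motion": [
    [[-0.004,-0.004,0.04],[0,0,0]],
    [[0,0,0.07],[0,0,0]],
    [[0,0,0.07],[0,0,0]],
    [[0,0,0.07],[0,0,0]],
    [[0,0,0.05],[0,0,0]],
    [[0,0,0.03],[0,0,0]],
    [[0,0,0],[0,0,0]],
    [[0,0,0],[0,0,0]]
  ]
}}

```text
time_s: 17.12
eef_pos: [0.5551, 0.2911, 0.0374]
orientation: [-0.0, 1.0, -0.0, 0.001]
contact_force: [-0.1, 0.0, 0.1]
gripper_width: 0.704
```

{"fn": "step_arm", "kwargs": {
  "motion": [
    [[0,0,0],[0,0,0]],
    [[0,0,0],[0,0,0]],
    [[0,0,0],[0,0,0]],
    [[0,0,0],[0,0,0]],
    [[0,0,0],[0,0,0]],
    [[0,0,0],[0,0,0]]
  ],
  "jaw": 1
}}

```text
time_s: 17.88
eef_pos: [0.5556, 0.2913, 0.0377]
orientation: [-0.0, 1.0, -0.0, 0.001]
contact_force: [0.5, -0.6, 7.2]
gripper_width: 0.401
```

{"fn": "step_arm", "kwargs": {
  "motion": [
    [[0,0,-0.02],[0,0,0]],
    [[0,0,-0.07],[0,0,0]],
    [[0,0,-0.08],[0,0,0]],
    [[0,0,-0.07],[0,0,0]],
    [[-0.01,0.042,0],[0,0,0]],
    [[-0.0204,0.084,0],[0,0,0]],
    [[-0.0204,0.084,0],[0,0,0]],
    [[-0.0204,0.084,0],[0,0,0]],
    [[-0.0204,0.084,0],[0,0,0]],
    [[-0.0204,0.084,0],[0,0,0]],
    [[-0.0204,0.084,0],[0,0,0]],
    [[-0.0204,0.084,0],[0,0,0]],
    [[-0.0204,0.084,0],[0,0,0]],
    [[-0.0204,0.084,0],[0,0,0]],
    [[-0.0204,0.084,0],[0,0,0]],
    [[-0.0204,0.084,0],[0,0,0]],
    [[-0.01,0.038,0],[0,0,0]],
    [[0,0,0],[0,0,0]],
    [[0,0,0],[0,0,0]]
  ]
}}

```text
time_s: 20.25
eef_pos: [0.4321, -0.2104, 0.1563]
orientation: [-0.0, 1.0, 0.0, -0.0]
contact_force: [0.8, 0.2, -1.2]
gripper_width: 0.403
```

```bash
python3 - <<'E'
from h import *
plan((.4335,-.2107,.0442)); s=bot.get_state(); print(s['contact_force'],s['gripper_width'])
E
```

```text
tcp [ 0.4321 -0.2104  0.1563] yaw 0.0 t 20.25 shift mm [  1.5   0.3 112.1] frac [0.0029 0.0007 0.2242]
[ 0.77961271  0.17214035 -1.16665825] 0.40295755209268486
```

{"fn": "step_arm", "kwargs": {
  "motion": [
    [[0.003,0.001,0.04],[0,0,0]],
    [[0,0,0.06],[0,0,0]],
    [[0,0,0.06],[0,0,0]],
    [[0,0,0.04],[0,0,0]],
    [[0,0,0.016],[0,0,0]],
    [[0,0,0.008],[0,0,0]],
    [[0,0,0],[0,0,0]],
    [[0,0,0],[0,0,0]]
  ]
}}

```text
time_s: 21.25
eef_pos: [0.4342, -0.2117, 0.045]
orientation: [0.0, 1.0, -0.0, 0.0]
contact_force: [-0.5, 0.3, -1.6]
gripper_width: 0.402
```

{"fn": "step_arm", "kwargs": {
  "motion": [
    [[0,0,0],[0,0,0]],
    [[0,0,0],[0,0,0]],
    [[0,0,0],[0,0,0]],
    [[0,0,0],[0,0,0]]
  ],
  "jaw": -0.4
}}

```text
time_s: 21.75
eef_pos: [0.4339, -0.2115, 0.0444]
orientation: [-0.0, 1.0, -0.0, 0.0]
contact_force: [-0.0, 0.1, 0.4]
gripper_width: 0.698
```

{"fn": "step_arm", "kwargs": {
  "motion": [
    [[0,0,-0.02],[0,0,0]],
    [[0,0,-0.06],[0,0,0]],
    [[0,0,-0.08],[0,0,0]],
    [[0,0,-0.08],[0,0,0]],
    [[0,0,-0.06],[0,0,0]],
    [[0.01,-0.039,0],[0,0,0]],
    [[0.02,-0.08,0],[0,0,0]],
    [[0.02,-0.08,0],[0,0,0]],
    [[0.02,-0.08,0],[0,0,0]],
    [[0.01,-0.08,0],[0,0,0]],
    [[0,-0.08,0],[0,0,0]],
    [[0,-0.08,0],[0,0,0]],
    [[0,-0.08,0],[0,0,0]],
    [[-0.01,-0.08,0],[0,0,0]],
    [[-0.02,-0.08,0],[0,0,0]],
    [[-0.02,-0.08,0],[0,0,0]],
    [[-0.014,-0.08,0],[0,0,0]],
    [[0,-0.08,0],[0,0,0]],
    [[0,0,0],[0,0,0.0161]],
    [[0,0,0],[0,0,0]]
  ]
}}

```text
time_s: 24.25
eef_pos: [0.4418, 0.2883, 0.1949]
orientation: [0.0, 0.999, -0.05, 0.0]
contact_force: [0.3, -0.4, 0.0]
gripper_width: 0.701
```

```bash
python3 - <<'E'
from h import *
plan((.442,.288,.010))
c=bot.camera_info('wrist'); im=bot.capture('wrist'); cv2.imwrite('pics/w4.png',im[:,:,::-1])
for b in blobs(im,blue,(0,0,640,480),100)[1]: print('blue',b,plane(c,b[1:3],.009))
E
```

```text
tcp [0.4418 0.2883 0.1949] yaw -5.7 t 24.25 shift mm [  0.2   0.2 184.9] frac [0.0005 0.0005 0.3698]
blue (848, np.float64(317.7), np.float64(149.4), (310, 121, 17, 56)) [0.44499715 0.33238193 0.009     ]
blue (547, np.float64(345.8), np.float64(415.0), (335, 401, 23, 29)) [0.44699143 0.05476917 0.009     ]
```

View pics/w4.png

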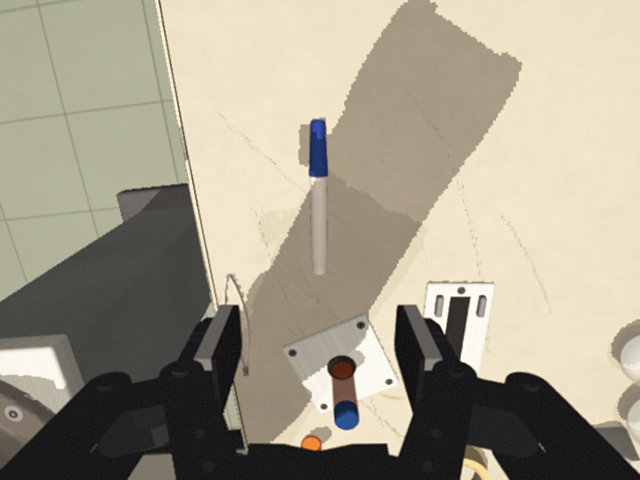

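The pen lies centred and parallel under the tool, from (318,120) to (320,274), and the vial stands on its footprint. I'll close the jaws partly, then descend.

{"fn": "step_arm", "kwargs": {
  "motion": [
    [[0,0,0.04],[0,0,0]],
    [[0,0,0.07],[0,0,0]],
    [[0,0,0.07],[0,0,0]],
    [[0,0,0.07],[0,0,0]],
    [[0,0,0.05],[0,0,0]],
    [[0,0,0.03],[0,0,0]],
    [[0,0,0.01],[0,0,0]],
    [[0,0,0.006],[0,0,0]],
    [[0,0,0.004],[0,0,0]],
    [[0,0,0],[0,0,0]],
    [[0,0,0],[0,0,0]]
  ],
  "jaw": 0.3
}}

```text
time_s: 25.68
eef_pos: [0.4422, 0.288, 0.0198]
orientation: [-0.0, 0.999, -0.051, 0.0]
contact_force: [0.4, -0.1, 0.8]
gripper_width: 0.35
```

{"fn": "step_arm", "kwargs": {
  "motion": [
    [[0,0,0.002],[0,0,0]],
    [[0,0,0],[0,0,0]],
    [[0,0,0],[0,0,0]],
    [[0,0,0],[0,0,0]],
    [[0,0,0],[0,0,0]],
    [[0,0,0],[0,0,0]]
  ],
  "jaw": 1
}}

```text
time_s: 26.42
eef_pos: [0.442, 0.288, 0.0185]
orientation: [-0.0, 0.999, -0.051, -0.0]
contact_force: [-0.1, -0.3, -0.7]
gripper_width: 0.002
```

The jaws shut to zero, so the pen is not between the pads. I'll take a look.

```bash
python3 - <<'E'
from h import *
c=bot.camera_info('wrist')
a=bot.capture('wrist'); b=bot.capture('side')
for q in blobs(a,blue,(0,0,640,480),100)[1]: print('blue',q,plane(c,q[1:3],.009))
im=np.hstack([cv2.resize(a,(400,300)),cv2.resize(b[300:480,170:410],(400,300))]); cv2.imwrite('pics/p1.png',im[:,:,::-1])
E
```

```text
blue (3628, np.float64(316.9), np.float64(196.3), (300, 138, 36, 113)) [0.44510207 0.33264073 0.009     ]
```

View pics/p1.png

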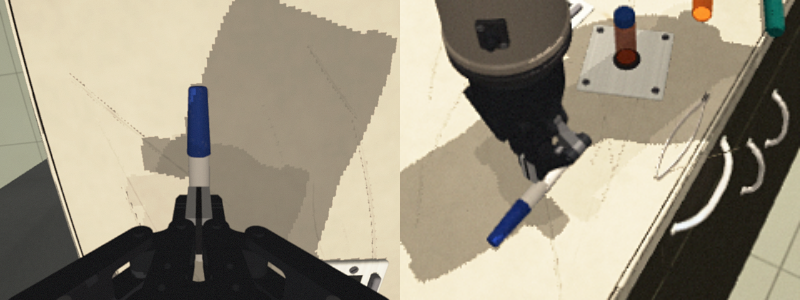

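The pen hasn't moved (cap still at 0.445, 0.333), and the pads closed just above it, so the tips sit higher than I assumed. I'll reopen, go down in small steps and watch the force.

{"fn": "step_arm", "kwargs": {
  "motion": [
    [[0,0,0],[0,0,0]],
    [[0,0,0],[0,0,0]],
    [[0,0,0],[0,0,0]],
    [[0,0,0.004],[0,0,0]],
    [[0,0,0.004],[0,0,0]],
    [[0,0,0],[0,0,0]]
  ],
  "jaw": 0.2
}}

```text
time_s: 27.28
eef_pos: [0.4419, 0.2879, 0.0142]
orientation: [0.0, 0.999, -0.051, -0.0]
contact_force: [-0.2, 0.3, -0.2]
gripper_width: 0.4
```

{"fn": "step_arm", "kwargs": {
  "motion": [
    [[0,0,0.004],[0,0,0]],
    [[0,0,0],[0,0,0]]
  ]
}}

```text
time_s: 27.52
eef_pos: [0.4419, 0.2879, 0.0123]
orientation: [0.0, 0.999, -0.051, -0.0]
contact_force: [0.5, 0.9, -0.3]
gripper_width: 0.401
```

{"fn": "step_arm", "kwargs": {
  "motion": [
    [[0,0,0],[0,0,0]],
    [[0,0,0],[0,0,0]],
    [[0,0,0],[0,0,0]],
    [[0,0,0],[0,0,0]],
    [[0,0,0],[0,0,0]]
  ],
  "jaw": 1
}}

```text
time_s: 28.15
eef_pos: [0.442, 0.2879, 0.0125]
orientation: [0.0, 0.999, -0.051, 0.0]
contact_force: [-0.0, -0.2, 0.9]
gripper_width: -0.005
```

```bash
python3 - <<'E'
from h import *
s=bot.get_state(); print(s['tau'].round(1),s['contact_force'],s['eef_pos'],s['joint_pos'].round(2))
c=bot.camera_info('wrist')
a=bot.capture('wrist'); b=bot.capture('side')
for q in blobs(a,blue,(0,0,640,480),100)[1]: print('blue',q,plane(c,q[1:3],.009))
im=np.hstack([cv2.resize(a[200:480,220:420],(400,560),interpolation=2),cv2.resize(b[360:450,220:285],(400,554),interpolation=2)[:560]] if 0 else [cv2.resize(a[200:480,220:420],(400,560),interpolation=2),cv2.resize(b[355:453,220:290],(400,560),interpolation=2)]); cv2.imwrite('pics/p2.png',im[:,:,::-1])
E
```

```text
[  0.  -83.5 -13.6 -28.7   0.    0.    0. ] [-0.02269663 -0.16678321  0.90936754] [0.44203743 0.28793466 0.01246177] [-0.14  0.57 -0.69  2.05  0.56  0.71 -1.29]
blue (3893, np.float64(316.9), np.float64(199.7), (299, 140, 38, 117)) [0.44512182 0.33260623 0.009     ]
```

View pics/p2.png

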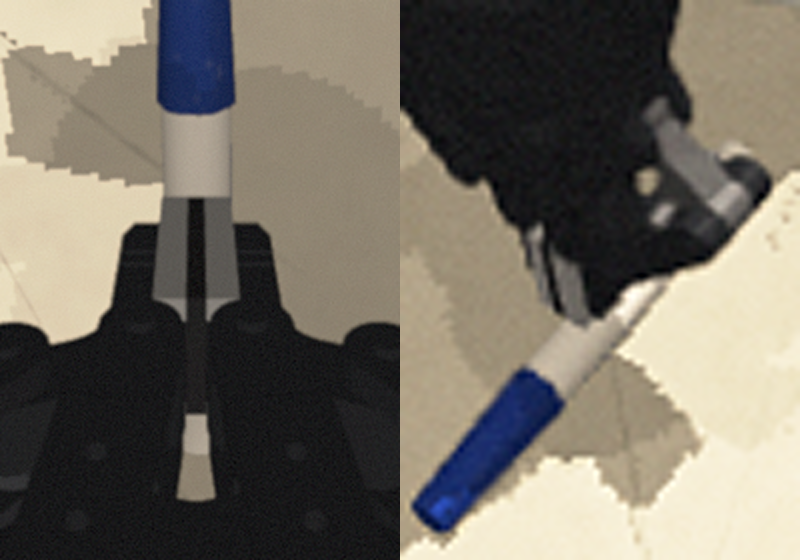

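The pads are shut visibly above the pen, which lies under them untouched. I'll estimate the true tip height from the side pixel (251,411) and compare.

```bash
python3 - <<'E'
from h import *
B=bot.camera_info('side');W=bot.camera_info('wrist')
for y in (.296,.299,.302):
    o,d=ray(B,(250.6,410.7)); print(y,o+d*(y-o[1])/d[1])
o,d=ray(W,(318,298)); print([o+d*(y-o[1])/d[1] for y in (.296,.299,.302)])
E
```

```text
0.296 [0.43922706 0.296      0.02710181]
0.299 [0.43622146 0.299      0.03386572]
0.302 [0.43321586 0.302      0.04062962]
[array([0.44183755, 0.296     , 0.02323163]), array([0.44214108, 0.299     , 0.02909862]), array([0.4424446 , 0.302     , 0.03496561])]
```

{"fn": "step_arm", "kwargs": {
  "motion": [
    [[0,0,0],[0,0,0]],
    [[0,0,0],[0,0,0]],
    [[0,0,0],[0,0,0]],
    [[0,0,0.004],[0,0,0]],
    [[0,0,0.004],[0,0,0]],
    [[0,0,0],[0,0,0]]
  ],
  "jaw": 0.2
}}

```text
time_s: 29.0
eef_pos: [0.4419, 0.2879, 0.0082]
orientation: [0.0, 0.999, -0.051, -0.0]
contact_force: [-1.0, -1.1, 0.2]
gripper_width: 0.398
```

Both rays put the closed tips around z = 0.025, above the pen. So the tips stand about 12 mm behind the reported TCP, not 14 mm ahead. I'll keep going down with force checks.

{"fn": "step_arm", "kwargs": {
  "motion": [
    [[0,0,0.006],[0,0,0]],
    [[0,0,0.006],[0,0,0]],
    [[0,0,0],[0,0,0]]
  ]
}}

```text
time_s: 29.38
eef_pos: [0.4419, 0.2879, 0.0022]
orientation: [0.0, 0.999, -0.051, -0.0]
contact_force: [-0.3, -0.0, -0.0]
gripper_width: 0.403
```

{"fn": "step_arm", "kwargs": {
  "motion": [
    [[0,0,0.004],[0,0,0]],
    [[0,0,0.004],[0,0,0]],
    [[0,0,0],[0,0,0]]
  ]
}}

```text
time_s: 29.75
eef_pos: [0.4419, 0.2879, -0.0017]
orientation: [0.0, 0.999, -0.051, -0.0]
contact_force: [0.2, -0.6, -0.6]
gripper_width: 0.4
```

{"fn": "step_arm", "kwargs": {
  "motion": [
    [[0,0,0.005],[0,0,0]],
    [[0,0,0.004],[0,0,0]],
    [[0,0,0],[0,0,0]]
  ]
}}

```text
time_s: 30.12
eef_pos: [0.4419, 0.2879, -0.0062]
orientation: [0.0, 0.999, -0.051, -0.0]
contact_force: [-0.3, 0.3, -0.7]
gripper_width: 0.401
```

{"fn": "step_arm", "kwargs": {
  "motion": [
    [[0,0,0],[0,0,0]],
    [[0,0,0],[0,0,0]],
    [[0,0,0],[0,0,0]],
    [[0,0,0],[0,0,0]]
  ],
  "jaw": 1
}}

```text
time_s: 30.62
eef_pos: [0.4423, 0.288, -0.0058]
orientation: [-0.0, 0.999, -0.051, 0.0]
contact_force: [-0.4, -1.1, 5.4]
gripper_width: 0.142
```

{"fn": "step_arm", "kwargs": {
  "motion": [
    [[0,0,-0.02],[0,0,0]],
    [[0,0,-0.05],[0,0,0]],
    [[0,0,-0.07],[0,0,0]],
    [[0,0,-0.06],[0,0,0]],
    [[0.0275,0.0296,0],[0,0,0]],
    [[0.053,0.058,0],[0,0,0]],
    [[0.053,0.058,0],[0,0,0]],
    [[0.053,0.058,0],[0,0,0]],
    [[0.053,0.058,0],[0,0,0]],
    [[0.027,0.032,0],[0,0,0]],
    [[0,0,0],[0,0,0]],
    [[0,0,0],[0,0,0]]
  ]
}}

```text
time_s: 32.12
eef_pos: [0.559, 0.1298, 0.0942]
orientation: [-0.0, 0.999, -0.05, -0.0]
contact_force: [-0.2, 1.4, -0.1]
gripper_width: 0.147
```

```bash
python3 - <<'E'
from h import *
plan((.560,.1285,.0007)); print(bot.get_state()['gripper_width'])
c=bot.camera_info('wrist')
a=bot.capture('wrist'); b=bot.capture('side')
for q in blobs(a,blue,(0,0,640,480),100)[1]: print('blue',q,plane(c,q[1:3],.105))
im=np.hstack([cv2.resize(a,(400,300)),cv2.resize(b[210:390,170:410],(400,300))]); cv2.imwrite('pics/p3.png',im[:,:,::-1])
E
```

```text
tcp [0.559  0.1298 0.0942] yaw -5.7 t 32.125 shift mm [ 1.2  1.2 93.5] frac [0.0023 0.0024 0.1869]
0.14747936115866367
blue (4967, np.float64(315.7), np.float64(210.5), (296, 143, 42, 132)) [0.56154839 0.17371462 0.105     ]
blue (1770, np.float64(105.6), np.float64(329.4), (80, 306, 52, 47)) [0.46880563 0.13159194 0.105     ]
```

View pics/p3.png

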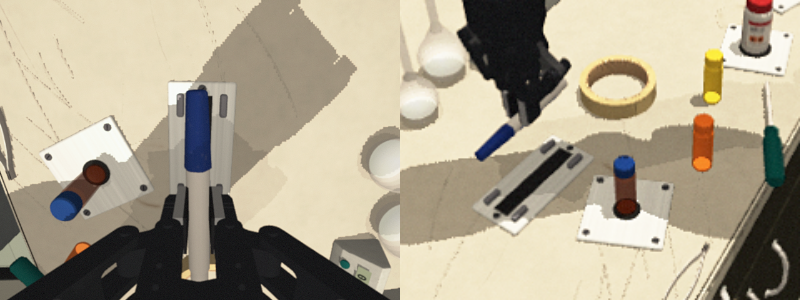

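The pen is held level and parallel above the rest, and the small jar and vial stand on their plates. I'll lower it.

{"fn": "step_arm", "kwargs": {
  "motion": [
    [[0.0024,0.0024,0.03],[0,0,0]],
    [[0,0,0.05],[0,0,0]],
    [[0,0,0.05],[0,0,0]],
    [[0,0,0.03],[0,0,0]],
    [[0,0,0.016],[0,0,0]],
    [[0,0,0.008],[0,0,0]],
    [[0,0,0.002],[0,0,0]],
    [[0,0,0],[0,0,0]],
    [[0,0,0],[0,0,0]]
  ]
}}

```text
time_s: 33.35
eef_pos: [0.5611, 0.1271, 0.0014]
orientation: [-0.0, 0.999, -0.051, 0.0]
contact_force: [0.5, 0.2, -0.0]
gripper_width: 0.144
```

{"fn": "step_arm", "kwargs": {
  "motion": [
    [[0,0,0],[0,0,0]],
    [[0,0,0],[0,0,0]],
    [[0,0,0],[0,0,0]],
    [[0,0,0],[0,0,0]]
  ],
  "jaw": 0.2
}}

```text
time_s: 33.85
eef_pos: [0.5608, 0.1271, 0.0009]
orientation: [-0.0, 0.999, -0.051, -0.0]
contact_force: [0.0, -0.3, 0.3]
gripper_width: 0.402
```

{"fn": "step_arm", "kwargs": {
  "motion": [
    [[0,0,-0.02],[0,0,0]],
    [[0,0,-0.05],[0,0,0]],
    [[0,0,-0.08],[0,0,0]],
    [[0,0,-0.09],[0,0,0]],
    [[0,0,-0.09],[0,0,0]],
    [[0,0,-0.05],[0,0,0]],
    [[0,0,-0.02],[0,0,0]],
    [[0,0.04,0],[0,0,0]],
    [[0,0.08,0],[0,0,0]],
    [[0,0.08,0],[0,0,0]],
    [[0,0.04,0],[0,0,0]],
    [[0,0,0],[0,0,0]],
    [[0,0,0],[0,0,0]]
  ]
}}

```text
time_s: 35.48
eef_pos: [0.5485, 0.0086, 0.2007]
orientation: [-0.0, 0.999, -0.05, -0.0]
contact_force: [-0.5, 0.1, 0.5]
gripper_width: 0.397
```

```bash
python3 - <<'E'
from h import *
s=bot.get_state(); print(s['eef_pos'],s['time_s'],s['contact_force'])
a=bot.capture('wrist'); b=bot.capture('side')
cv2.imwrite('pics/e_side.png',b[:,:,::-1]); cv2.imwrite('pics/e_w.png',a[:,:,::-1])
cv2.imwrite('pics/e.png',np.hstack([cv2.resize(a,(400,300)),cv2.resize(b[150:390,170:490],(400,300))])[:,:,::-1])
c=bot.camera_info('wrist');B=bot.camera_info('side'); np.save('ew.npy',c,allow_pickle=True)
off=np.array([.001,.0017,0])
for n,im,ci,o in (('wrist',a,c,0),('side',b,B,off)):
    for q in blobs(im,blue,(0,0,640,480),60)[1]: print(n,'blue',q,'z.073',(plane(ci,q[1:3],.073)+o).round(4),'z.079',(plane(ci,q[1:3],.079)+o).round(4),'z.015',(plane(ci,q[1:3],.015)+o).round(4))
    for q in blobs(im,red,(0,0,640,480),60)[1]: print(n,'red',q,'z.08',(plane(ci,q[1:3],.08)+o).round(4),'z.1',(plane(ci,q[1:3],.1)+o).round(4))
E
```

```text
[0.54845785 0.00860074 0.20067008] 35.475 [-0.47236155  0.05087665  0.4672753 ]
wrist blue (403, np.float64(317.9), np.float64(9.3), (308, 0, 21, 21)) z.073 [0.5613 0.147  0.073 ] z.079 [0.5612 0.1459 0.079 ] z.015 [0.5625 0.1585 0.015 ]
wrist blue (960, np.float64(152.8), np.float64(83.9), (135, 68, 37, 33)) z.073 [0.4474 0.1142 0.073 ] z.079 [0.4497 0.1137 0.079 ] z.015 [0.4253 0.1189 0.015 ]
wrist blue (244, np.float64(555.3), np.float64(328.1), (538, 307, 59, 69)) z.073 [ 0.7322 -0.1018  0.073 ] z.079 [ 0.7285 -0.0977  0.079 ] z.015 [ 0.7682 -0.1413  0.015 ]
wrist blue (973, np.float64(555.6), np.float64(395.5), (534, 377, 49, 32)) z.073 [ 0.7401 -0.1716  0.073 ] z.079 [ 0.7362 -0.1661  0.079 ] z.015 [ 0.7778 -0.2253  0.015 ]
wrist red (107, np.float64(187.8), np.float64(89.6), (178, 77, 17, 23)) z.08 [0.4723 0.1075 0.08  ] z.1 [0.4784 0.1063 0.1   ]
wrist red (98, np.float64(505.7), np.float64(255.6), (500, 251, 12, 11)) z.08 [ 0.6836 -0.03    0.08  ] z.1 [ 0.6744 -0.0212  0.1   ]
side blue (90, np.float64(259.0), np.float64(190.8), (251, 186, 16, 12)) z.073 [ 0.7319 -0.1632  0.073 ] z.079 [ 0.726  -0.1556  0.079 ] z.015 [ 0.7885 -0.2365  0.015 ]
side blue (143, np.float64(304.2), np.float64(309.8), (298, 303, 13, 14)) z.073 [0.4497 0.1145 0.073 ] z.079 [0.4467 0.1192 0.079 ] z.015 [0.4784 0.0686 0.015 ]
side blue (179, np.float64(234.7), np.float64(330.1), (224, 320, 22, 21)) z.073 [0.5282 0.2077 0.073 ] z.079 [0.5244 0.2115 0.079 ] z.015 [0.5646 0.1711 0.015 ]
side red (258, np.float64(400.2), np.float64(167.5), (391, 160, 20, 16)) z.08 [ 0.4739 -0.4038  0.08  ] z.1 [ 0.4631 -0.3699  0.1   ]
side red (187, np.float64(385.3), np.float64(210.4), (378, 204, 16, 14)) z.08 [ 0.4364 -0.2144  0.08  ] z.1 [ 0.4268 -0.1871  0.1   ]
side red (135, np.float64(119.4), np.float64(239.0), (106, 229, 31, 24)) z.08 [0.882  0.1292 0.08  ] z.1 [0.8571 0.1447 0.1   ]
```

View pics/e.png

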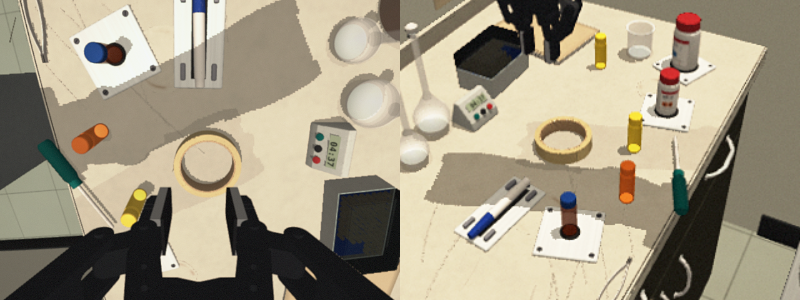

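All four items sit on their places, and the side and wrist estimates put each within about 5 mm of centre. The beaker and tape are where they were and the gripper is clear, so I'm handing in.

```bash
python3 -c "
from plant import bot
print(bot.close_job())"
```

```text
the job is handed in; nothing more can be done
None
```

I set out the dosing station and handed it in at about 36 s of the 104 s allowed. `close_job` gave no verdict, so the results below are my own checks.

**Placement:** the last pictures showed all four items in place, and the vial and both jars looked upright.

| Item | Place | Estimated offset from centre |
|---|---|---|
| Vial | plate with smallest footprint | about 2 mm |
| Small jar | plate with middle footprint | about 3 mm |
| Large jar | plate with largest footprint | about 5 mm |
| Pen | between the ribs of its rest | about 2 mm |

The pen looked parallel to its rest. The beaker and tape appeared untouched, though I checked that by eye and did not measure it. The arm ended about 0.2 m up, clear of everything.

**What disagreed:**
- **Fingertip position:** the first two tries at the pen closed on nothing, just above it. Camera rays put the closed fingertips roughly 12 mm behind the reported tool point, not 14 mm ahead as the description says. I went down in small steps with force checks, and the third try held. The pen had not moved in the meantime.
- **Jaw opening:** the reading ran about 10% lower than the objects' known sizes.
- **Cameras:** the scene and side cameras differed by 3–4 mm, so I averaged them and checked against the wrist camera.

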